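# Brace a coupling in its transit case and slide the lid home

### The arm

A 6-joint arm with a two-finger parallel gripper is mounted at the origin on a cart in front of the work surface, level with it; the furniture and walls round the work are solid. World frame = base frame: x ahead of the robot, y to its left, z up, the work surface at z = 0. Lengths are in m, angles in rad, forces in N, time in s.
With the tool pointing down it reaches from about 0.25 to 0.775 m from the base axis. Payload 4 kg.
Tool frame: the origin (TCP) lies between the finger pads; the fingertips stand 22 mm ahead of it and the grasp point (between the pads) lies 3 mm ahead of it; z points along the fingers, y is the line along which they close (so a half turn about z gives the same grasp; the last joint's range is limited). The gripper opens to 94 mm and grips with 3 to 60 N. Pads are 16 mm wide; open, the fingers measure 119 mm over their backs; the gripper's body (75 mm by 177 mm) begins 78 mm behind the grasp point.
Start: joints at [-1.413, 0.087, 1.371, -0, 1.684, -0.103], TCP at [0.142, -0.531, 0.206] pointing down, gripper open.
Joint ranges: [-3.1, 3.1], [-0.76, 2.03], [0.27, 2.55], [-1.08, 4.22], [0.17, 2.65], [-2.57, 2.57]. Speed limits (rad/s): [2.79, 2.79, 3.14, 3.14, 3.14, 3.14].

### API

Orientations are given as a rotation vector (axis times angle).
In Python, from plant import telemetry, eyes, order, spotter gives the robot as it stands.
- The arm moves only by the tool apply_moves, never from a script. Its argument "commands" is a list of rows, each a list of 7 numbers: the turn, a rotation vector about the tool's x, y, z each as a share of pi rad, from -1 to 1, then the shift along the tool's x, y, z each as a share of 0.3 m, from -1 to 1, then the finger opening in mm, from 0 to 94. A call has exactly 5 rows; each row is the pose to reach, as a shift and turn from the pose commanded when the call began, along the tool's axes at that moment, turning the shorter way round; what a row does not reach only later rows make up. A row lasts 1/10 s, in which the tool goes at most 50 mm and 8.59 degrees, less where a joint would pass 70% of its speed; a pose out of reach is approached as far as the arm can. A call with a number of a shift or a turn outside -1 to 1 is refused whole. A call with a gripper value outside its range is refused whole. The fingers move at their own pace and stop on an object; "force" is the grip in N (left out, the last holds). Time passes only in rows, so rows that repeat a pose let the fingers close, or fill a call up. It gives the time, the measured TCP pose, the force, the opening and the grip force at its end, in the units of the state.
- telemetry.state(): the state, without advancing time (a new reading comes with each control period).
- eyes.capture(name): name is "side" or "top"; returns a dict with "pixels" (400x640x3 uint8, red, green, blue), "mtx" (3x3 intrinsics, pixels), "rvec" (rotation vector, rad) and "tvec" (3), from world to camera coordinates, as OpenCV has them. Camera axes: x right, y down, z forward; pixel columns grow to the right and rows downward; lengths in m; the calibration is good to about 2 mm. A picture is of the moment at which its call begins. There is no depth.
- order.finish_job(): hands the job in; it is judged then, once.
Trained networks look in a picture, given as the dict that the camera call returned (one of the last four; its "shot" number tells which), for a name from the list of things; names that differ only in an ending like _2 or _b are one class to them, and where a whole thing is asked for, a point or a joint stands for the part that bears it (a point fixed in the world has none). Each returns a list of dicts, best first, with "score" (0 to 1); they miss things now and then, are a little off and sometimes report something else, mostly with a low value. They report only what shows in the picture. A call takes as long as a camera call. They do not tell look-alikes from the thing itself.
- spotter.recognise(picture, thing): "bbox" ([left, top, right, bottom] in pixels, round what is visible of it).
- spotter.pinpoint(picture, thing): "xy" ([column, row] in pixels: a listed point, or the origin of a listed thing).
The state is a dict: "time_s": time; "q": joint angles; "qvel": joint speeds; "joint_efforts": joint torques, N m; "eef_pos": TCP position; "eef_rot": TCP orientation; "force": force on the tool from outside, world axes, zero at the start; "ft_torque": the same for the moment, N m; "width": finger opening in m; "finger_force": force on a finger pad.
Only numpy, scipy, OpenCV 4.12 (cv2) and the standard library are available. Lean on these libraries where they do the work, as an engineer would, in place of code of your own. Each camera call takes 0.05 s, during which the arm holds its last target. There are 200 camera calls.

### The job

Pack the coupling for transport: inside the open wooden case, slide the brace board up against the coupling until the coupling is held firmly, but not crushed, between the board and the end block at the far end. Then take the lid that fits, slide it into the case's grooves from the open end until it is fully home, feeling it in rather than forcing it, and let go. Leave the wider lid where it lies.

Things in the scene. Friction and masses are not known exactly. Their poses are not given: they have to be found in the camera images.
- case: open plywood transit case, fixed, on runners that raise it 3 to 15 mm. Origin: centre of its underside, above the runners. 100 wide (x; 126 at the side strips, z 49 to 63), 222 long (y), 93 mm high. Inside: x -36 to 36, y -97 to 97, floor z = 10 mm. Its +y end is the open end: that end wall is cut down to z = 76, level with the ledges on which the lid slides towards -y
- case_mouth (a point): middle of the outer edge of the open end, at ledge level (x 0, y 111, z 76 mm in the case's frame). The grooves along both long sides: ledge z = 76, underside of the lip z = 85, lip top z = 93 mm; 85 mm wide between groove bottoms, 72 mm clear between lips. The lips begin only 18 mm inside the open end (y = 93), so a lid's end can first be laid on the bare ledges
- groove_end (a point): middle of the closed end of the lid groove, where the leading end of the lid stops (x 0, y -103.5, z 76 mm in the case's frame); the end lip covers the last 6.5 mm of the lid
- brace (a joint): travel of the brace in the case, m: 0 is fully back; it grows towards -y, onto the coupling. It has some 5 N of friction and stays where it is left. The brace is an upright board, 68 wide (x), z 32 to 72 mm; in front of it (-y) a sprung, cork-faced pad that yields up to 5 mm. In the case frame the free pad face is at y = 20 mm minus this travel, the board's back 21 mm behind
- brace_push (a point): middle of the back of the brace board, 50 mm above the case's underside, where shut fingers push it towards -y, out of the space between it and the open end. A low foot, top 24 mm up, runs 24 mm out behind the board; two thin ribs stand 15 mm out behind it, 26 mm either side of this point
- coupling: pipe coupling with two yellow end caps, 77 long, 56 mm diameter, lying in the case's V cradle, its axis (own y) along the case's; ends at y = -31 and 46 mm in its own frame, axis 27 mm above its origin. It slides along the cradle. Beyond it (-y) stands the end block, an upright board fast in the case where it was last set, its face 10 to 26 mm from the end wall
- lid: the lid that fits: plywood slab 83 wide (x), 214 long (y), 7 mm thick, on the bench, batten up. Origin: centre of its underside. Its leading end is -y (rounded corners); a grip batten lies across its top at y = 84 mm: 59 long (x), 14 thick (y), 7 to 25 mm above the underside. Home: axes along the case's, origin at x 0, y 4, z 76 mm in the case's frame, +y edge flush with the open end
- lid_batten (a point): middle of the top of the fitting lid's batten, 25 mm above the lid's underside
- wide_lid: a lid for a bigger case: like the lid, but 112 mm wide (x) with a batten 88 mm long, so it does not fit. Either lid may lie in either place
Things that resemble listed ones, but are neither listed nor needed, are in the scene too. Leave any green look-alike of the coupling alone.

How it is judged:
On the way:
1. the coupling is held between the brace and the end block: the brace bears on it with more than 1.5 N, the end block with more than 0.5 N (contact force between brace and coupling above 1.5 N and contact force between end_block and coupling above 0.5 N), for 0.2 s.
At the end, for the whole second after the job is handed in: The lid lies at rest in the grooves within 3 mm of fully home; the coupling is still held between the brace (over 1.5 N) and the end block (over 0.5 N); nothing is held (all of step 1 and y of lid in the frame of case below 0.007 m and x of lid in the frame of case between -0.004 and 0.004 m and z of lid in the frame of case between 0.0735 and 0.0795 m and angle between the z axis of lid and the z axis of case, either way round below 0.03 rad and linear speed of lid below 0.01 m/s); the robot touches nothing.
It fails at once if the coupling is squeezed with more than 40 N (contact force between brace and coupling above 40 N).
It fails at once if the wider lid is moved more than 40 mm (distance of wide_lid from where it was at the start of the episode above 0.04 m).
It fails at once if the lid is forced against the case with more than 40 N (contact force between lid and case above 40 N).
It also fails if it takes over 56 s, if anything falls off the work surface, if the arm or the gripper's body presses on something with over 40 N, if the wrist force passes 120 N, or if a joint passes its speed limit or range.

## Working session

There is one attempt and no reset: what is moved stays moved. The work goes in short steps, Python scripts to look and compute and a tool call to move; the robot and the scene stay as the last step left them, time stands still between calls to the robot, and variables do not carry over. Pictures are saved under pics/ and viewed, at most 10 in all, crops included, and the job is handed in when it is done.

Besides the shell and the picture viewer there is one more tool, called by a JSON object that holds its "name" and its "arguments", one argument or row to a line. apply_moves: Moves the arm, as the interface text tells. Shift numbers are shares of 0.3 m and turn numbers shares of pi rad, none past 1 either way. Its arguments: {"type":"object","properties":{"commands":{"type":"array"},"force":{"type":"number"}},"required":["commands"]}

```bash
ls; mkdir -p pics; cat > h.py <<'E'
import numpy as np, cv2
from scipy.spatial.transform import Rotation as R
from plant import telemetry, eyes, order, spotter
def ray(p,uv):
    Rm=cv2.Rodrigues(np.array(p['rvec'],float))[0]; t=np.array(p['tvec'],float).ravel()
    d=Rm.T@np.linalg.inv(np.array(p['mtx']))@np.array([uv[0],uv[1],1.]); return -Rm.T@t,d
def atz(p,uv,z):
    c,d=ray(p,uv); return c+d*(z-c[2])/d[2]
def proj(p,X): return cv2.projectPoints(np.atleast_2d(np.array(X,float)),np.array(p['rvec'],float),np.array(p['tvec'],float),np.array(p['mtx'],float),None)[0].reshape(-1,2)
def tri(ps,uvs):
    A=np.zeros((3,3));b=np.zeros(3)
    for p,u in zip(ps,uvs):
        c,d=ray(p,u);d=d/np.linalg.norm(d);M=np.eye(3)-np.outer(d,d);A+=M;b+=M@c
    return np.linalg.solve(A,b)
def save(p,n): cv2.imwrite('pics/'+n,cv2.cvtColor(p['pixels'],cv2.COLOR_RGB2BGR))
E
python3 - <<'E'
from h import *
s=telemetry.state();print(s)
for c in ['top','side']:
    p=eyes.capture(c);save(p,c+'0.png');cc,_=ray(p,[320,200]);print(c,cc,p['mtx'])
    np.save('pics/'+c+'0.npy',p,allow_pickle=True)
    for n in ['case','case_mouth','groove_end','brace_push','coupling','lid','lid_batten','wide_lid']:
        print(n,[(np.round(d['xy'],1).tolist(),round(d['score'],2)) for d in spotter.pinpoint(p,n)][:3],[(np.round(d['bbox']).tolist(),round(d['score'],2)) for d in spotter.recognise(p,n)][:3] if n in('case','lid','wide_lid','coupling') else '')
E
```

```text
pics
{'time_s': 0.0, 'q': array([-1.41312218e+00,  8.79436418e-02,  1.37225880e+00,  7.33504101e-06,
        1.68356717e+00, -1.03137620e-01]), 'qvel': array([-0.00066242,  0.00095069, -0.00076144,  0.00082821, -0.00138959,
       -0.00112806]), 'joint_efforts': array([ 1.67226308e-04, -3.40178132e+01, -3.02427292e+01,  7.19153392e-02,
        3.31026712e-02, -1.95020912e-04]), 'eef_pos': array([ 0.14171805, -0.53086637,  0.20460807]), 'eef_rot': array([-3.11275997e+00, -4.08240268e-01,  8.17312999e-05]), 'force': array([-0.65319438, -0.24088186,  0.26248904]), 'ft_torque': array([ 0.04978237,  0.03232184, -0.0067764 ]), 'finger_force': 0.0, 'width': 0.0940075201532425}
top [0.44865202 0.05907129 1.06521163] [[404.54792023   0.         327.50102583]
 [  0.         404.54792023 198.02492798]
 [  0.           0.           1.        ]]
case [([387.5, 212.2], 0.57)] [([341.0, 184.0, 441.0, 236.0], 0.98), ([386.0, 197.0, 417.0, 219.0], 0.48), ([212.0, 166.0, 303.0, 224.0], 0.27)]
case_mouth [([343.0, 206.3], 0.64)] 
groove_end [([437.0, 206.2], 0.96), ([270.5, 262.6], 0.23)] 
brace_push [
[... 509 characters left out ...]
420753  0.93635907] [[503.16825565   0.         307.35383606]
 [  0.         503.16825565 196.45821666]
 [  0.           0.           1.        ]]
case [([312.1, 267.7], 0.93)] [([284.0, 214.0, 345.0, 303.0], 0.87)]
case_mouth [([305.7, 215.0], 0.96)] 
groove_end [([319.6, 275.2], 0.76)] 
brace_push [([310.0, 241.0], 0.83)] 
coupling [([314.3, 273.4], 0.72), ([373.5, 282.9], 0.64), ([311.6, 267.2], 0.55)] [([344.0, 145.0, 376.0, 172.0], 0.8), ([361.0, 263.0, 399.0, 291.0], 0.77), ([230.0, 169.0, 275.0, 219.0], 0.65)]
lid [([252.6, 194.5], 0.96)] [([233.0, 167.0, 273.0, 223.0], 0.92)]
lid_batten [([245.9, 170.0], 0.84)] 
wide_lid [([302.8, 181.0], 0.83)] [([283.0, 160.0, 327.0, 207.0], 0.57)]
```

```bash
python3 - <<'E'
import cv2
a=cv2.imread('pics/top0.png')[100:300,195:455];cv2.imwrite('pics/tc.png',cv2.resize(a,None,fx=3,fy=3,interpolation=cv2.INTER_CUBIC))
a=cv2.imread('pics/side0.png')[135:315,215:415];cv2.imwrite('pics/sc.png',cv2.resize(a,None,fx=3.3,fy=3.3,interpolation=cv2.INTER_CUBIC))
E
```

```text
(no output)
```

View pics/tc.png

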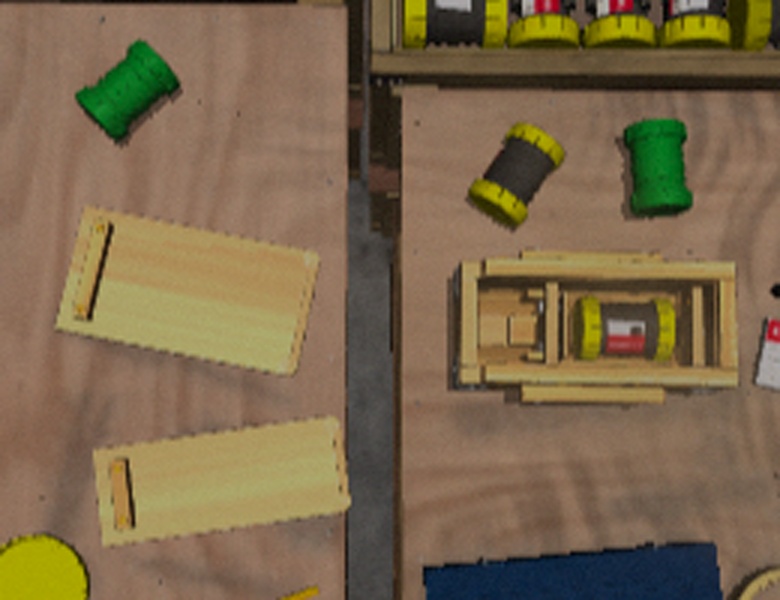

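View pics/sc.png

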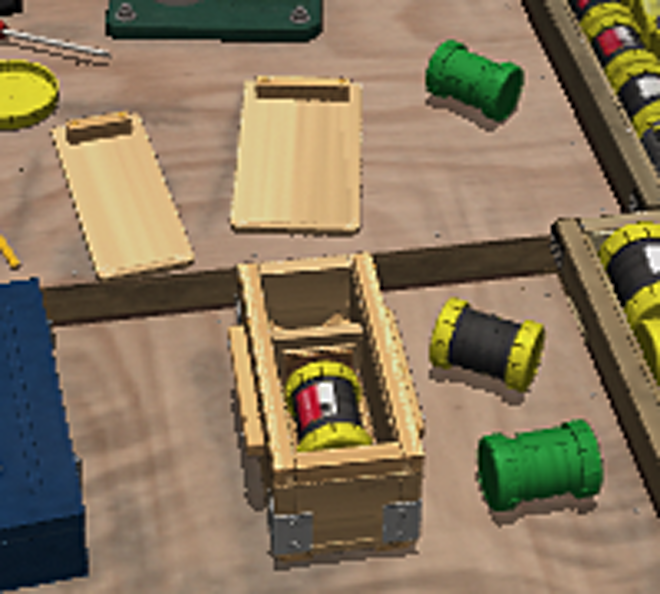

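The top crop shows the case at about (340–440, 185–236) with its open end to the left. The fitting narrow lid is at lower left (270,262), and the wide lid is above it at (260,198). In the side crop, the narrow lid is at left (252,194). I'll fit poses from both views next.

```bash
cat >> h.py <<'E'
CASEP={'case':[0,0,0],'case_mouth':[0,.111,.076],'groove_end':[0,-.1035,.076]}
LIDP={'lid':[0,0,0],'lid_batten':[0,.084,.025]}
def pose(v,X):
    return np.array(v[:3])+R.from_euler('z',v[3]).apply(np.atleast_2d(X))
def load(c): return np.load(f'pics/{c}0.npy',allow_pickle=True).item()
E
python3 - <<'E'
from h import *
from scipy.optimize import least_squares
obs={'case_mouth':[[343,206.3],[305.7,215]],'groove_end':[[437,206.2],[319.6,275.2]],'case':[[387.5,212.2],[312.1,267.7]],'brace_push':[[374.6,208.7],[310,241]],
'lid':[[269.3,261.9],[252.6,194.5]],'lid_batten':[[235.4,263.7],[245.9,170]],'wide_lid':[[260.5,197.7],[302.8,181]],'coupling':[[402.8,211.2],[314.3,273.4]]}
ps=[load('top'),load('side')]
for k,v in obs.items(): print(k,tri(ps,v).round(4))
import itertools
for P in (CASEP,LIDP):
    def f(v):
        r=[]
        for k,X in P.items():
            for i in (0,1): r.append(proj(ps[i],pose(v,X))[0]-obs[k][i])
        return np.ravel(r)
    best=min((least_squares(f,[tri(ps,obs[k0])[0],tri(ps,obs[k0])[1],0,y],loss='soft_l1') for k0 in [list(P)[0]] for y in (0,1.57,3.14,-1.57)),key=lambda r:r.cost)
    print(list(P),best.x.round(4),np.round(best.fun,1))
E
```

```text
case_mouth [ 0.5743 -0.0095  0.0696]
groove_end [ 0.5697 -0.2367  0.0961]
case [ 0.5689 -0.1321  0.0045]
brace_push [ 0.571  -0.0903  0.0558]
lid [ 0.4435  0.1779 -0.    ]
lid_batten [0.4357 0.2595 0.0292]
wide_lid [0.6024 0.2029 0.0121]
coupling [ 0.5684 -0.1685  0.0247]
['case', 'case_mouth', 'groove_end'] [ 0.5703 -0.1314  0.0072 -0.0137] [-0.  -1.   0.2 -0.9  4.8  0.7  0.1 -1.1 -2.3  2.1  0.6  3.1]
['lid', 'lid_batten'] [0.4419 0.177  0.002  0.0767] [ 0.3 -1.3 -2.2 -0.2 -0.3 -0.4 -0.4  0.4]
```

```bash
cat >> h.py <<'E'
def seg(a,b,n=60): return np.linspace(a,b,n)
def gmag(p,s=1.2):
    g=cv2.GaussianBlur(p['pixels'].astype(np.float32),(0,0),s)
    return np.stack([cv2.Sobel(g,cv2.CV_32F,1,0),cv2.Sobel(g,cv2.CV_32F,0,1)],-1)   # h,w,3,2
def fitedges(ps,edges,v0,fixz=None,s=1.2,sc=(.004,.004,.003,.015)):
    from scipy.optimize import minimize
    G=[gmag(p,s) for p in ps]; v0=np.array(v0,float)
    def cost(u):
        v=v0+u*sc
        if fixz is not None: v[2]=fixz
        t=0
        for p,g in zip(ps,G):
            for a,b in edges:
                q=proj(p,pose(v,seg(a,b))).astype(np.float32)
                d=q[-1]-q[0]; n=np.array([-d[1],d[0]])/np.linalg.norm(d)
                m=np.linalg.norm((g@n).astype(np.float32),axis=2)
                t-=np.minimum(cv2.remap(m,q[:,0],q[:,1],cv2.INTER_LINEAR),250).mean()*np.linalg.norm(d)
        return t
    best=None
    for u0 in np.vstack([np.zeros(4),np.random.default_rng(0).normal(size=(11,4))]):
        r=minimize(cost,u0,method='Nelder-Mead',options=dict(maxiter=250))
        if best is None or r.fun<best.fun: best=r
    v=v0+best.x*sc
    if fixz is not None: v[2]=fixz
    return v,best.fun
CE=[([-.05,-.111,.093],[.05,-.111,.093]),([-.05,-.111,.093],[-.05,.093,.093]),([.05,-.111,.093],[.05,.093,.093]),
([-.036,-.097,.093],[-.036,.093,.093]),([.036,-.097,.093],[.036,.093,.093]),([-.036,-.097,.093],[.036,-.097,.093]),([-.05,.111,.076],[.05,.111,.076]),([-.036,.097,.076],[.036,.097,.076])]
def LE(w,t=.007):
    w/=2;c=[[-w,-.107,t],[w,-.107,t],[w,.107,t],[-w,.107,t]]; return [(c[i],c[(i+1)%4]) for i in range(4)]
E
cat > f.py <<'E'
from h import *
ps=[load('top'),load('side')]
for nm,pp in (('both',ps),('top',ps[:1]),('side',ps[1:])):
    print(nm)
    v,c=fitedges(pp,CE,[.5703,-.1314,.009,-.0137],fixz=None if nm=='both' else zc);print('case',v.round(4),c)
    if nm=='both': vc=v;zc=v[2]
    v,c=fitedges(pp,LE(.083),[.4419,.177,0,.0767],fixz=0);print('lid',v.round(4),c)
    if nm=='both': vl=v
for p,n in zip(ps,'ts'):
    im=cv2.cvtColor(p['pixels'],cv2.COLOR_RGB2BGR);S=3;o=(195,170) if n=='t' else (215,140);w=(255,125) if n=='t' else (150,175)
    im=cv2.resize(im[o[1]:o[1]+w[1],o[0]:o[0]+w[0]],None,fx=S,fy=S,interpolation=cv2.INTER_CUBIC)
    for v,E in ((vc,CE),(vl,LE(.083))):
        for a,b in E:
            q=proj(p,pose(v,[a,b]));q=((q-o+.5)*S-.5).round().astype(int)
            cv2.line(im,tuple(map(int,q[0])),tuple(map(int,q[1])),(255,0,255),1)
    cv2.imwrite(f'pics/o{n}.png',im)
a=cv2.imread('pics/ot.png');b=cv2.imread('pics/os.png');
b=cv2.copyMakeBorder(b,0,0,0,0,0);
c=np.zeros((600,800,3),np.uint8)
cv2.imwrite('pics/ot.png',a)
E
python3 f.py
```

```text
Still running in the background as job /tmp/bash_jobs.1000/3ec80772f7c5 (pid 525). You'll get a notice when it ends.
```

```bash
python3 - <<'E'
import cv2,numpy as np
a=cv2.imread('pics/ot.png');b=cv2.imread('pics/os.png');print(a.shape,b.shape)
b=cv2.resize(b[:, :],None,fx=1,fy=1)
c=np.zeros((600,800,3),np.uint8)
# case from top and from side side by side, lid from top below
A=cv2.resize(a[20:220,440:765],(400,246));B=b[200:525,180:450]
c[:246,:400]=A;c[250:250+160,:400]=a[200:360,60:460];c[:B.shape[0],400:400+B.shape[1]]=B
cv2.imwrite('pics/cmp.png',c)
E
```

```text
(375, 765, 3) (525, 450, 3)
```

View pics/cmp.png

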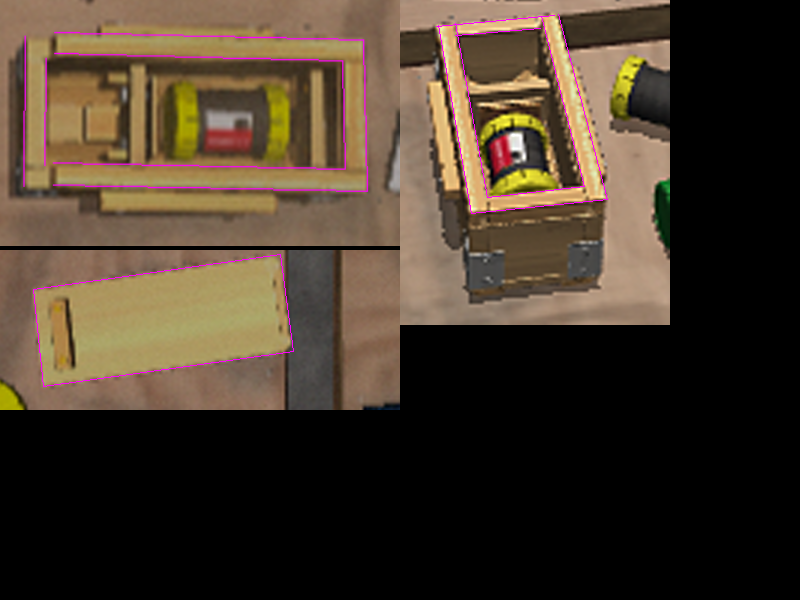

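The overlay lines match the case rim and the lid outline in both views, so both poses look right. The fitting lid's batten end is at +y. I'll shut the fingers and go to the case first.

```bash
cat >> h.py <<'E'
CASE=[.5711,-.1313,.0095,-.0203]; LID=[.4446,.1782,0,.137]
def plan(X,yaw,verbose=True):
    s=telemetry.state();Rt=R.from_rotvec(s['eef_rot']);p=s['eef_pos']
    goal=R.from_euler('z',yaw)*R.from_euler('x',np.pi)
    turn=(Rt.inv()*goal).as_rotvec()/np.pi; sh=Rt.inv().apply(np.array(X)-p)/.3
    print('t',round(s['time_s'],2),'pos',p.round(4),'F',s['force'].round(1),'w',round(s['width'],4),'| row',turn.round(4),sh.round(4),'mm',round(np.linalg.norm(sh)*300))
E
cat > /dev/null; python3 -c "
from h import *
plan(pose(CASE,[0,.066,0])[0]*[1,1,0]+[0,0,.24],-.0203)
print(pose(CASE,[0,.066,.0])[0])"
```

```text
t 1.3 pos [ 0.1418 -0.5314  0.2058] F [-0.1  0.9 -0.6] w 0.0937 | row [0.     0.     0.0895] [ 1.7876 -1.1309 -0.1141] mm 635
[ 0.57243971 -0.0653136   0.0095    ]
```

{"name": "apply_moves", "arguments": {
  "commands": [
    [0, 0, 0.0895, 0.683, -0.433, -0.15, 0],
    [0, 0, 0.0895, 0.683, -0.433, -0.15, 0],
    [0, 0, 0.0895, 0.683, -0.433, -0.15, 0],
    [0, 0, 0.0895, 0.683, -0.433, -0.15, 0],
    [0, 0, 0.0895, 0.683, -0.433, -0.15, 0]
  ],
  "force": 20
}}

```text
time_s: 1.8
eef_pos: [0.3073, -0.3515, 0.2515]
eef_rot: [3.141, -0.032, 0.001]
force: [0.3, -0.2, -0.7]
width: 0.057
finger_force: 0.0
```

```bash
python3 -c "
from h import *
plan([.5723,-.0653,.24],-.0203)"
```

```text
t 1.8 pos [ 0.3073 -0.3515  0.2515] F [ 0.3 -0.2 -0.7] w 0.057 | row [ 0.0002 -0.0002 -0.0001] [ 0.8633 -0.9719  0.0381] mm 390
```

{"name": "apply_moves", "arguments": {
  "commands": [
    [0, 0, 0, 0.55, -0.62, 0, 0],
    [0, 0, 0, 0.55, -0.62, 0, 0],
    [0, 0, 0, 0.55, -0.62, 0, 0],
    [0, 0, 0, 0.55, -0.62, 0, 0],
    [0, 0, 0, 0.55, -0.62, 0, 0]
  ]
}}

```text
time_s: 2.3
eef_pos: [0.4762, -0.1686, 0.2511]
eef_rot: [3.141, -0.032, 0.001]
force: [0.5, -0.9, 0.5]
width: 0.0175
finger_force: 0.0
```

{"name": "apply_moves", "arguments": {
  "commands": [
    [0, 0, 0, 0.313, -0.352, 0.038, 0],
    [0, 0, 0, 0.313, -0.352, 0.038, 0],
    [0, 0, 0, 0.313, -0.352, 0.038, 0],
    [0, 0, 0, 0.313, -0.352, 0.25, 0],
    [0, 0, 0, 0.313, -0.352, 0.25, 0]
  ]
}}

```text
time_s: 2.8
eef_pos: [0.5687, -0.065, 0.1698]
eef_rot: [-3.14, 0.028, 0.016]
force: [-1.5, -0.2, -1.0]
width: 0.0003
finger_force: 0.0
```

```bash
python3 -c "
from h import *
plan([.5723,-.0653,.0735],-.0203)
p=eyes.capture('top');save(p,'t1.png');a=cv2.imread('pics/t1.png')[170:250,320:460];a=cv2.resize(a,None,fx=3,fy=3,interpolation=3)
p=eyes.capture('side');save(p,'s1.png');b=cv2.imread('pics/s1.png')[180:310,260:390];b=cv2.resize(b,None,fx=3,fy=3,interpolation=3)
c=np.zeros((390,800,3),np.uint8);c[:240,:420]=a;c[:,410:]=0;c[:390,410:800]=b;cv2.imwrite('pics/c1.png',c)"
```

```text
t 2.8 pos [ 0.5687 -0.065   0.1698] F [-1.5 -0.2 -1. ] w 0.0003 | row [-0.0005  0.0032  0.0007] [0.0152 0.0012 0.321 ] mm 96
```

View pics/c1.png

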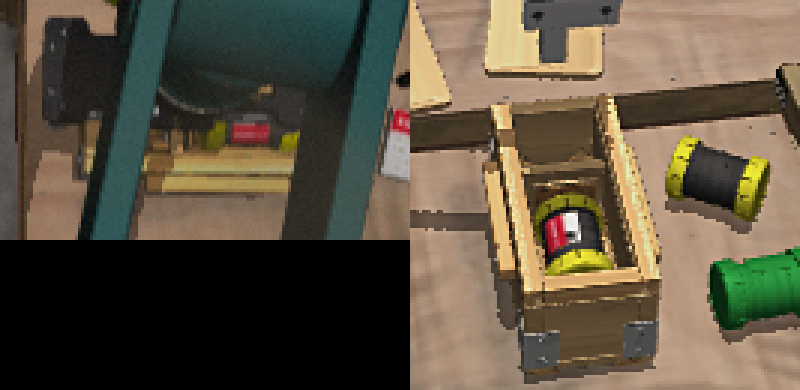

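The top view is hidden by the arm. The side view shows the shut fingers above the open end of the case, around pixel (308,193), with the case undisturbed. I'll descend now.

```bash
python3 -c "
from h import *
plan([.5723,-.0653,.0735],-.0203)"
```

```text
t 2.9 pos [ 0.5687 -0.0666  0.172 ] F [ 0.4 -0.4  0.8] w 0.0006 | row [-0.0004  0.0026 -0.0001] [ 0.0144 -0.0041  0.3284] mm 99
```

{"name": "apply_moves", "arguments": {
  "commands": [
    [0, 0.0026, 0, 0.0144, -0.004, 0.1, 0],
    [0, 0.0026, 0, 0.0144, -0.004, 0.2, 0],
    [0, 0.0026, 0, 0.0144, -0.004, 0.28, 0],
    [0, 0.0026, 0, 0.0144, -0.004, 0.328, 0],
    [0, 0.0026, 0, 0.0144, -0.004, 0.328, 0]
  ]
}}

```text
time_s: 3.4
eef_pos: [0.5746, -0.0664, 0.0768]
eef_rot: [-3.141, 0.034, -0.01]
force: [0.1, 0.3, -0.2]
width: -0.0
finger_force: 0.0
```

```bash
python3 -c "
from h import *
plan([.5723,-.0653,.0735],-.0203)"
```

```text
t 3.4 pos [ 0.5746 -0.0664  0.0768] F [ 0.1  0.3 -0.2] w -0.0 | row [-0.0001 -0.002  -0.0005] [-0.0078 -0.0036  0.0109] mm 4
```

{"name": "apply_moves", "arguments": {
  "commands": [
    [0, -0.002, 0, -0.008, 0.01, 0.008, 0],
    [0, -0.002, 0, -0.008, 0.025, 0.008, 0],
    [0, -0.002, 0, -0.008, 0.035, 0.008, 0],
    [0, -0.002, 0, -0.008, 0.045, 0.008, 0],
    [0, -0.002, 0, -0.008, 0.055, 0.008, 0]
  ]
}}

```text
time_s: 3.9
eef_pos: [0.5732, -0.0817, 0.0756]
eef_rot: [-3.14, 0.032, -0.005]
force: [0.8, 5.7, 2.7]
width: 0.0007
finger_force: 2.6
```

{"name": "apply_moves", "arguments": {
  "commands": [
    [0, 0, 0, 0, 0.005, 0, 0],
    [0, 0, 0, 0, 0.01, 0, 0],
    [0, 0, 0, 0, 0.015, 0, 0],
    [0, 0, 0, 0, 0.02, 0, 0],
    [0, 0, 0, 0, 0.02, 0, 0]
  ]
}}

```text
time_s: 4.4
eef_pos: [0.5731, -0.0866, 0.0756]
eef_rot: [-3.139, 0.031, -0.005]
force: [-0.2, 4.5, 1.8]
width: 0.0004
finger_force: 2.7
```

```bash
python3 -c "
from h import *
plan([.5723,-.0653,.0735],-.0203)"
```

```text
t 4.4 pos [ 0.5731 -0.0866  0.0756] F [-0.2  4.5  1.8] w 0.0004 | row [-0.0008 -0.001   0.0002] [-0.004  -0.0711  0.0071] mm 21
```

{"name": "apply_moves", "arguments": {
  "commands": [
    [0, 0, 0, 0, 0.004, 0, 0],
    [0, 0, 0, 0, 0.008, 0, 0],
    [0, 0, 0, 0, 0.012, 0, 0],
    [0, 0, 0, 0, 0.016, 0, 0],
    [0, 0, 0, 0, 0.016, 0, 0]
  ]
}}

```text
time_s: 4.9
eef_pos: [0.573, -0.0916, 0.0755]
eef_rot: [-3.139, 0.031, -0.005]
force: [0.0, 5.1, 2.8]
width: 0.0004
finger_force: 2.8
```

{"name": "apply_moves", "arguments": {
  "commands": [
    [0, 0, 0, 0, 0.003, 0, 0],
    [0, 0, 0, 0, 0.006, 0, 0],
    [0, 0, 0, 0, 0.008, 0, 0],
    [0, 0, 0, 0, 0.01, 0, 0],
    [0, 0, 0, 0, 0.01, 0, 0]
  ]
}}

```text
time_s: 5.4
eef_pos: [0.5729, -0.0933, 0.0756]
eef_rot: [-3.137, 0.03, -0.005]
force: [-0.0, 8.3, 3.7]
width: 0.0005
finger_force: 3.9
```

{"name": "apply_moves", "arguments": {
  "commands": [
    [0, 0, 0, 0, 0.003, 0, 0],
    [0, 0, 0, 0, 0.006, 0, 0],
    [0, 0, 0, 0, 0.008, 0, 0],
    [0, 0, 0, 0, 0.01, 0, 0],
    [0, 0, 0, 0, 0.01, 0, 0]
  ]
}}

```text
time_s: 5.9
eef_pos: [0.5729, -0.0959, 0.0756]
eef_rot: [-3.136, 0.03, -0.005]
force: [0.9, 8.7, 3.2]
width: 0.0003
finger_force: 4.2
```

{"name": "apply_moves", "arguments": {
  "commands": [
    [0, 0, 0, 0, 0.003, 0, 0],
    [0, 0, 0, 0, 0.006, 0, 0],
    [0, 0, 0, 0, 0.008, 0, 0],
    [0, 0, 0, 0, 0.01, 0, 0],
    [0, 0, 0, 0, 0.01, 0, 0]
  ]
}}

```text
time_s: 6.4
eef_pos: [0.5728, -0.0989, 0.0756]
eef_rot: [-3.136, 0.03, -0.005]
force: [0.1, 9.0, 3.2]
width: 0.0004
finger_force: 4.2
```

Force steady at about 9 N means the coupling is sliding. I'll continue in the same steps until it rises.

{"name": "apply_moves", "arguments": {
  "commands": [
    [0, 0, 0, 0, 0.003, 0, 0],
    [0, 0, 0, 0, 0.006, 0, 0],
    [0, 0, 0, 0, 0.008, 0, 0],
    [0, 0, 0, 0, 0.01, 0, 0],
    [0, 0, 0, 0, 0.01, 0, 0]
  ]
}}

```text
time_s: 6.9
eef_pos: [0.5728, -0.1019, 0.0756]
eef_rot: [-3.136, 0.03, -0.005]
force: [1.0, 8.7, 2.9]
width: 0.0006
finger_force: 4.3
```

{"name": "apply_moves", "arguments": {
  "commands": [
    [0, 0, 0, 0, 0.003, 0, 0],
    [0, 0, 0, 0, 0.006, 0, 0],
    [0, 0, 0, 0, 0.008, 0, 0],
    [0, 0, 0, 0, 0.008, 0, 0],
    [0, 0, 0, 0, 0.008, 0, 0]
  ]
}}

```text
time_s: 7.4
eef_pos: [0.5727, -0.1043, 0.0756]
eef_rot: [-3.136, 0.03, -0.005]
force: [-0.5, 8.7, 3.5]
width: 0.0005
finger_force: 4.2
```

{"name": "apply_moves", "arguments": {
  "commands": [
    [0, 0, 0, 0, 0.003, 0, 0],
    [0, 0, 0, 0, 0.006, 0, 0],
    [0, 0, 0, 0, 0.008, 0, 0],
    [0, 0, 0, 0, 0.008, 0, 0],
    [0, 0, 0, 0, 0.008, 0, 0]
  ]
}}

```text
time_s: 7.9
eef_pos: [0.5727, -0.1067, 0.0756]
eef_rot: [-3.136, 0.03, -0.005]
force: [1.1, 8.5, 3.4]
width: 0.0006
finger_force: 4.2
```

{"name": "apply_moves", "arguments": {
  "commands": [
    [0, 0, 0, 0, 0.003, 0, 0],
    [0, 0, 0, 0, 0.006, 0, 0],
    [0, 0, 0, 0, 0.008, 0, 0],
    [0, 0, 0, 0, 0.008, 0, 0],
    [0, 0, 0, 0, 0.008, 0, 0]
  ]
}}

```text
time_s: 8.4
eef_pos: [0.5727, -0.1085, 0.0756]
eef_rot: [-3.135, 0.029, -0.005]
force: [0.5, 9.1, 3.7]
width: 0.0007
finger_force: 4.8
```

{"name": "apply_moves", "arguments": {
  "commands": [
    [0, 0, 0, 0, 0.003, 0, 0],
    [0, 0, 0, 0, 0.006, 0, 0],
    [0, 0, 0, 0, 0.006, 0, 0],
    [0, 0, 0, 0, 0.006, 0, 0],
    [0, 0, 0, 0, 0.006, 0, 0]
  ]
}}

```text
time_s: 8.9
eef_pos: [0.5726, -0.1097, 0.0756]
eef_rot: [-3.134, 0.029, -0.005]
force: [0.9, 11.1, 3.5]
width: 0.0006
finger_force: 5.2
```

{"name": "apply_moves", "arguments": {
  "commands": [
    [0, 0, 0, 0, 0.003, 0, 0],
    [0, 0, 0, 0, 0.006, 0, 0],
    [0, 0, 0, 0, 0.006, 0, 0],
    [0, 0, 0, 0, 0.006, 0, 0],
    [0, 0, 0, 0, 0.006, 0, 0]
  ]
}}

```text
time_s: 9.4
eef_pos: [0.5726, -0.1103, 0.0756]
eef_rot: [-3.132, 0.028, -0.005]
force: [0.4, 14.0, 4.1]
width: 0.0005
finger_force: 6.2
```

{"name": "apply_moves", "arguments": {
  "commands": [
    [0, 0, 0, 0, 0.003, 0, 0],
    [0, 0, 0, 0, 0.006, 0, 0],
    [0, 0, 0, 0, 0.006, 0, 0],
    [0, 0, 0, 0, 0.006, 0, 0],
    [0, 0, 0, 0, 0.006, 0, 0]
  ]
}}

```text
time_s: 9.9
eef_pos: [0.5726, -0.1105, 0.0756]
eef_rot: [-3.129, 0.027, -0.004]
force: [0.1, 16.4, 4.5]
width: 0.0007
finger_force: 7.6
```

{"name": "apply_moves", "arguments": {
  "commands": [
    [0, 0, 0, 0, 0.002, 0, 0],
    [0, 0, 0, 0, 0.004, 0, 0],
    [0, 0, 0, 0, 0.004, 0, 0],
    [0, 0, 0, 0, 0.004, 0, 0],
    [0, 0, 0, 0, 0.004, 0, 0]
  ]
}}

```text
time_s: 10.4
eef_pos: [0.5726, -0.1105, 0.0756]
eef_rot: [-3.127, 0.027, -0.004]
force: [0.6, 19.0, 5.3]
width: 0.0006
finger_force: 8.6
```

{"name": "apply_moves", "arguments": {
  "commands": [
    [0, 0, 0, 0, -0.02, 0, 0],
    [0, 0, 0, 0, -0.06, 0, 0],
    [0, 0, 0, 0, -0.06, -0.15, 0],
    [0, 0, 0, 0, -0.06, -0.3, 10],
    [0, 0, 0, 0, -0.06, -0.45, 30]
  ]
}}

```text
time_s: 10.9
eef_pos: [0.5713, -0.1012, 0.2107]
eef_rot: [3.14, -0.033, -0.0]
force: [0.6, -0.6, 0.8]
width: 0.013
finger_force: 0.0
```

```bash
python3 -c "
from h import *
plan(np.r_[pose(LID,[0,.084,0])[0][:2],.17],.137)"
```

```text
t 10.9 pos [ 0.5713 -0.1012  0.2107] F [ 0.6 -0.6  0.8] w 0.013 | row [ 0.0005  0.0001 -0.0503] [-0.486  -1.1989  0.1336] mm 390
```

{"name": "apply_moves", "arguments": {
  "commands": [
    [0, 0, 0, -0.31, -0.76, 0, 30],
    [0, 0, 0, -0.31, -0.76, 0, 30],
    [0, 0, 0, -0.31, -0.76, 0, 30],
    [0, 0, 0, -0.31, -0.76, 0, 40],
    [0, 0, 0, -0.31, -0.76, 0, 40]
  ]
}}

```text
time_s: 11.4
eef_pos: [0.4827, 0.1301, 0.2096]
eef_rot: [3.14, -0.033, 0.004]
force: [0.6, 0.9, -1.1]
width: 0.0392
finger_force: 0.0
```

{"name": "apply_moves", "arguments": {
  "commands": [
    [0, 0, -0.05, -0.176, -0.439, 0.13, 40],
    [0, 0, -0.05, -0.176, -0.439, 0.13, 40],
    [0, 0, -0.05, -0.176, -0.439, 0.13, 40],
    [0, 0, -0.05, -0.176, -0.439, 0.13, 40],
    [0, 0, -0.05, -0.176, -0.439, 0.13, 40]
  ]
}}

```text
time_s: 11.9
eef_pos: [0.4333, 0.2618, 0.17]
eef_rot: [3.131, 0.218, 0.002]
force: [0.3, -1.1, -0.1]
width: 0.0401
finger_force: 0.0
```

```bash
python3 -c "
from h import *
p=eyes.capture('top');save(p,'t2.png');a=cv2.imread('pics/t2.png')[170:290,200:455];a=cv2.resize(a,None,fx=3,fy=3,interpolation=3);cv2.imwrite('pics/c2.png',a)
q=eyes.capture('side');save(q,'s2.png')
for n in ('lid_batten','brace_push','coupling'):
  print(n,[[(np.round(d['xy'],1).tolist(),round(d['score'],2)) for d in spotter.pinpoint(r,n)][:3] for r in (p,q)])
plan(np.r_[pose(LID,[0,.084,0])[0][:2],.031],.137)"
```

```text
lid_batten [[([236.5, 261.1], 0.92), ([268.6, 262.8], 0.48)], [([245.2, 170.0], 0.9)]]
brace_push [[([385.8, 210.5], 0.78)], [([315.4, 251.0], 0.69)]]
coupling [[([241.1, 129.7], 0.92), ([408.8, 210.7], 0.89), ([413.7, 157.5], 0.89)], [([315.6, 276.6], 0.94), ([374.1, 280.5], 0.91), ([357.5, 168.0], 0.89)]]
t 12.3 pos [0.4344 0.261  0.171 ] F [ 0.8  0.6 -0.2] w 0.04 | row [ 0.0001 -0.0008 -0.0007] [-0.0051 -0.0022  0.4666] mm 140
```

View pics/c2.png

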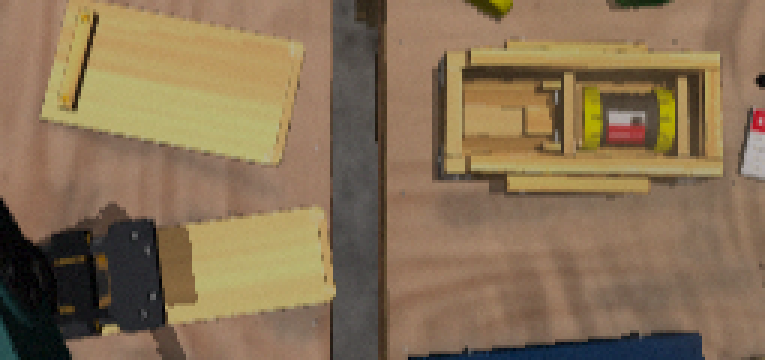

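The brace now stands against the coupling, and the coupling touches the end block at about (424,209). The gripper is over the batten of the narrow lid. I'll descend and grip it.

{"name": "apply_moves", "arguments": {
  "commands": [
    [0, 0, 0, -0.005, -0.002, 0.16, 40],
    [0, 0, 0, -0.005, -0.002, 0.3, 40],
    [0, 0, 0, -0.005, -0.002, 0.4, 40],
    [0, 0, 0, -0.005, -0.002, 0.45, 40],
    [0, 0, 0, -0.005, -0.002, 0.466, 40]
  ]
}}

```text
time_s: 12.8
eef_pos: [0.431, 0.261, 0.0284]
eef_rot: [3.132, 0.213, -0.004]
force: [-0.0, -0.7, 0.4]
width: 0.0401
finger_force: 0.0
```

```bash
python3 -c "
from h import *
plan(np.r_[pose(LID,[0,.084,0])[0][:2],.031],.137)"
```

```text
t 12.8 pos [0.431  0.261  0.0284] F [-0.  -0.7  0.4] w 0.0401 | row [ 0.0006  0.0008 -0.0004] [ 0.0071 -0.0004 -0.0086] mm 3
```

{"name": "apply_moves", "arguments": {
  "commands": [
    [0, 0, 0, 0, 0, 0, 10],
    [0, 0, 0, 0, 0, 0, 5],
    [0, 0, 0, 0, 0, 0, 5],
    [0, 0, 0, 0, 0, 0, 5],
    [0, 0, 0, 0, 0, 0, 5]
  ],
  "force": 25
}}

```text
time_s: 13.3
eef_pos: [0.4329, 0.2625, 0.0317]
eef_rot: [-3.134, -0.215, -0.005]
force: [0.5, -0.0, 0.2]
width: 0.006
finger_force: 0.0
```

```bash
python3 -c "
from h import *
plan(np.r_[pose(LID,[0,.084,0])[0][:2],.031],.137)"
```

```text
t 13.3 pos [0.4329 0.2625 0.0317] F [ 0.5 -0.   0.2] w 0.006 | row [-0.     -0.0011 -0.0001] [0.0002 0.0036 0.0022] mm 1
```

```bash
python3 -c "
from h import *
p=eyes.capture('top');save(p,'t3.png');a=cv2.imread('pics/t3.png')[220:320,200:330];a=cv2.resize(a,None,fx=3,fy=3,interpolation=3)
q=eyes.capture('side');save(q,'s3.png');b=cv2.imread('pics/s3.png')[130:240,200:330];b=cv2.resize(b,None,fx=3,fy=3,interpolation=3)
c=np.zeros((330,790,3),np.uint8);c[:300,:390]=a;c[:330,400:790]=b;cv2.imwrite('pics/c3.png',c)
print(proj(p,pose(LID,[[0,.084,.025]])),proj(q,pose(LID,[[0,.084,.025],[0,.091,.025],[0,.077,.025]])),proj(q,telemetry.state()['eef_pos']))
v,c=fitedges([p,q],LE(.083),LID,fixz=0);print(v)
print(telemetry.state()['width'],telemetry.state()['finger_force'])"
```

```text
[[234.97962798 264.28094454]] [[244.71969254 170.85084145]
 [244.23874147 169.50131453]
 [245.20391654 172.20955208]] [[244.37470463 169.00308079]]
[0.44436133 0.18078952 0.         0.13563218]
0.0049924607882896955 0.0
```

View pics/c3.png

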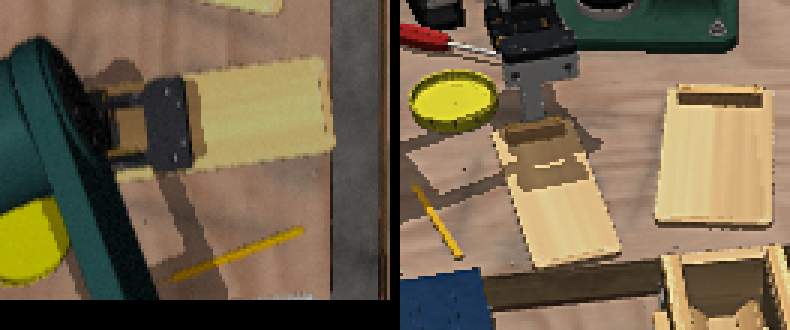

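```bash
python3 -c "
from h import *
a=cv2.imread('pics/side0.png')[155:230,225:285];b=cv2.imread('pics/s3.png')[145:220,225:285]
q=load('side')
c=np.hstack([cv2.resize(x,None,fx=6,fy=6,interpolation=cv2.INTER_CUBIC) for x in (a,b)])
def L(o,E,v):
  for A,B in E:
    u=((proj(q,pose(v,[A,B]))-[225,o[1]]+.5)*6-.5+[o[0],0]).astype(int);cv2.line(c,tuple(map(int,u[0])),tuple(map(int,u[1])),(255,0,255),1)
w=.0295
BE=[([-w,.077,.025],[w,.077,.025]),([-w,.091,.025],[w,.091,.025]),([-w,.077,.007],[w,.077,.007])]
L((0,155),LE(.083)+BE,LID);L((360,145),LE(.083)+BE,[.44436,.1808,0,.1356])
cv2.imwrite('pics/c4.png',c)
print(proj(q,telemetry.state()['eef_pos']-[0,.0125,.022]))
"
```

```text
[[245.19037469 177.364987  ]]
```

View pics/c4.png

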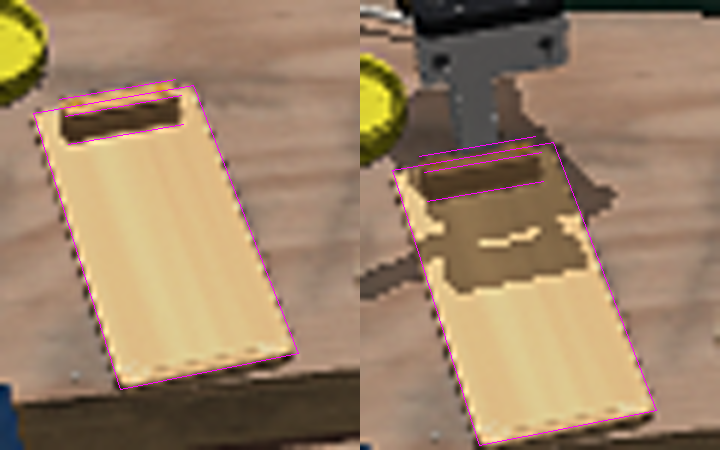

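```bash
python3 -c "
from h import *
t,q=load('top'),load('side')
print('brace_push',tri([t,q],[[385.8,210.5],[315.4,251.0]]))
print('batten',tri([t,q],[[236.5,261.1],[245.2,170]]), tri([t,q],[[235.4,263.7],[245.9,170]]))
s=telemetry.state();print(s['eef_pos'],s['width'])
for z in (.107,.15,.2): print(z,proj(t,[.433,.2625-.088,z]),proj(t,[.433,.2625,z]))
print('lid now');
for u in ([244.4,169],): print([atz(q,u,z).round(4) for z in (.0097,.025,.03,.05)])
"
```

```text
brace_push [ 0.57327651 -0.12016531  0.04952558]
batten [0.43789073 0.25671648 0.03139959] [0.43571727 0.25954849 0.02920217]
[0.43261094 0.26236401 0.03125842] 0.0049924607882896955
0.107 [[265.6404067  264.78597691]] [[227.57495333 264.89099237]]
0.15 [[263.29403341 265.11266071]] [[223.41652913 265.22361548]]
0.2 [[260.27044613 265.5336325 ]] [[218.05626789 265.65237087]]
lid now
[array([0.4332, 0.2913, 0.0097]), array([0.4328, 0.2708, 0.025 ]), array([0.4327, 0.2641, 0.03  ]), array([0.4323, 0.2372, 0.05  ])]
```

```bash
python3 -c "
from h import *
t,q=load('top'),load('side')
P=np.array([.5687,-.066-.0125,.171])
for d in (0,.011,.022,.03): print(d,proj(q,P-[0,0,d]))
im=cv2.imread('pics/s1.png');print(im[185:210,308].tolist())
v,c=fitedges([t,q],LE(.083),LID,sc=(.004,.004,.01,.015));print(v,c)
g=cv2.imread('pics/s3.png');print(g[160:182,244].tolist())
"
```

```text
0 [[308.77410069 202.54520454]]
0.011 [[308.72373889 206.09936013]]
0.022 [[308.67397709 209.61117267]]
0.03 [[308.63815745 212.13905274]]
[[82, 83, 85], [82, 83, 85], [82, 82, 84], [82, 83, 85], [82, 83, 85], [81, 83, 84], [81, 82, 84], [80, 83, 84], [80, 82, 82], [81, 83, 84], [82, 83, 84], [81, 82, 84], [80, 82, 83], [82, 83, 83], [80, 79, 78], [58, 56, 57], [140, 202, 245], [130, 185, 223], [138, 195, 234], [55, 81, 104], [34, 54, 69], [118, 142, 172], [134, 157, 189], [126, 150, 180], [132, 157, 187]]
[ 0.44468834  0.17943592 -0.0028247   0.13851811] -35597.94140625
[[78, 78, 80], [76, 77, 79], [77, 78, 80], [77, 77, 79], [77, 78, 80], [77, 78, 80], [78, 78, 80], [78, 79, 80], [78, 79, 79], [80, 78, 77], [49, 66, 82], [58, 95, 128], [64, 101, 134], [33, 54, 72], [37, 60, 80], [35, 55, 75], [34, 55, 75], [64, 94, 116], [81, 117, 145], [78, 114, 142], [79, 115, 143], [78, 114, 141]]
```

The pixels show the fingertips ending about level with the reported TCP, not 22 mm ahead of it. So the fingers closed above the batten with no force. I'll reopen and go lower by feel.

{"name": "apply_moves", "arguments": {
  "commands": [
    [0, 0, 0, 0, 0, 0, 40],
    [0, 0, 0, 0, 0, 0, 40],
    [0, 0, 0, 0, 0, 0, 40],
    [0, 0, 0, 0, 0, 0.015, 40],
    [0, 0, 0, 0, 0, 0.03, 40]
  ]
}}

```text
time_s: 13.9
eef_pos: [0.4324, 0.2622, 0.0215]
eef_rot: [3.134, 0.215, 0.003]
force: [0.1, 0.8, 0.0]
width: 0.039
finger_force: 0.0
```

{"name": "apply_moves", "arguments": {
  "commands": [
    [0, 0, 0, 0, 0, 0.006, 40],
    [0, 0, 0, 0, 0, 0.012, 40],
    [0, 0, 0, 0, 0, 0.015, 40],
    [0, 0, 0, 0, 0, 0.018, 40],
    [0, 0, 0, 0, 0, 0.018, 40]
  ]
}}

```text
time_s: 14.4
eef_pos: [0.4324, 0.2622, 0.0164]
eef_rot: [3.134, 0.215, 0.003]
force: [0.2, 0.3, 0.8]
width: 0.0402
finger_force: 0.0
```

{"name": "apply_moves", "arguments": {
  "commands": [
    [0, 0, 0, 0, 0, 0.006, 40],
    [0, 0, 0, 0, 0, 0.01, 40],
    [0, 0, 0, 0, 0, 0.01, 40],
    [0, 0, 0, 0, 0, 0.01, 40],
    [0, 0, 0, 0, 0, 0.01, 40]
  ]
}}

```text
time_s: 14.9
eef_pos: [0.4325, 0.2622, 0.0135]
eef_rot: [3.134, 0.215, 0.003]
force: [0.3, -0.5, 0.1]
width: 0.0399
finger_force: 0.0
```

{"name": "apply_moves", "arguments": {
  "commands": [
    [0, 0, 0, 0, 0, 0, 10],
    [0, 0, 0, 0, 0, 0, 5],
    [0, 0, 0, 0, 0, 0, 5],
    [0, 0, 0, 0, 0, 0, 5],
    [0, 0, 0, 0, 0, 0, 5]
  ]
}}

```text
time_s: 15.4
eef_pos: [0.4325, 0.2622, 0.0135]
eef_rot: [3.134, 0.215, 0.003]
force: [0.5, -0.4, -0.6]
width: 0.0139
finger_force: 25.0
```

Gripped: 13.9 mm opening at 25 N. I'll lift straight up.

{"name": "apply_moves", "arguments": {
  "commands": [
    [0, 0, 0, 0, 0, -0.05, 5],
    [0, 0, 0, 0, 0, -0.15, 5],
    [0, 0, 0, 0, 0, -0.28, 5],
    [0, 0, 0, 0, 0, -0.4, 5],
    [0, 0, 0, 0, 0, -0.48, 5]
  ]
}}

```text
time_s: 15.9
eef_pos: [0.4328, 0.2627, 0.1601]
eef_rot: [-3.133, -0.215, -0.007]
force: [0.2, 0.6, -2.2]
width: 0.0136
finger_force: 25.0
```

```bash
python3 -c "
from h import *
plan(np.r_[pose(CASE,[0,.31,0])[0][:2],.14],-.0203)"
```

```text
t 15.9 pos [0.4328 0.2627 0.1601] F [ 0.2  0.6 -2.2] w 0.0136 | row [-0.0004 -0.0015  0.05  ] [0.4391 0.3434 0.0686] mm 168
```

{"name": "apply_moves", "arguments": {
  "commands": [
    [0, 0, 0.01, 0.09, 0.07, 0.0, 5],
    [0, 0, 0.02, 0.18, 0.14, 0.02, 5],
    [0, 0, 0.03, 0.28, 0.22, 0.04, 5],
    [0, -0.001, 0.04, 0.37, 0.29, 0.06, 5],
    [0, -0.0015, 0.05, 0.439, 0.343, 0.068, 5]
  ]
}}

```text
time_s: 16.4
eef_pos: [0.5775, 0.1769, 0.1354]
eef_rot: [3.14, -0.036, -0.008]
force: [0.0, -0.1, -2.6]
width: 0.014
finger_force: 25.0
```

{"name": "apply_moves", "arguments": {
  "commands": [
    [0, 0, 0, 0, 0, 0, 5],
    [0, 0, 0, 0, 0, 0, 5],
    [0, 0, 0, 0, 0, 0, 5],
    [0, 0, 0, 0, 0, 0, 5],
    [0, 0, 0, 0, 0, 0, 5]
  ]
}}

```text
time_s: 16.9
eef_pos: [0.5761, 0.1789, 0.1378]
eef_rot: [3.141, -0.03, -0.004]
force: [0.4, 0.5, -1.0]
width: 0.0141
finger_force: 25.0
```

```bash
cat > look.py <<'E'
from h import *
import sys
t=eyes.capture('top');q=eyes.capture('side');n=sys.argv[1]
np.save(f'pics/t{n}.npy',t,allow_pickle=True);np.save(f'pics/s{n}.npy',q,allow_pickle=True)
s=telemetry.state();yaw=R.from_rotvec(s['eef_rot']).as_matrix()[:,0];yaw=np.arctan2(yaw[1],yaw[0])
v0=np.r_[s['eef_pos']-R.from_euler('z',yaw).apply([0,.084,.0135]),yaw];print('pred',v0.round(4))
def E(y1):
    w=.0415;return [([-w,-.09,.007],[-w,y1,.007]),([w,-.09,.007],[w,y1,.007]),([-.036,-.107,.007],[.036,-.107,.007])]
np.set_printoptions(suppress=True,precision=4)
vs={}
for nm,pp in (('both',[t,q]),('top',[t]),('side',[q])):
    c,f=fitedges(pp,CE[:3]+CE[6:7],CASE,fixz=None if nm=='both' else vs['both'][0][2],sc=(.002,.002,.002,.005))
    l,f2=fitedges(pp,E(.03),v0,fixz=None if nm=='both' else vs['both'][1][2],sc=(.003,.003,.003,.01))
    vs[nm]=(c,l)
    rel=R.from_euler('z',-c[3]).apply(l[:3]-c[:3]);print(nm,'case',c,'lid',l,'rel',rel,'dyaw',round(l[3]-c[3],4),'F',s['force'].round(1))
for p,nm,o,w in ((t,'t',(265,170),(200,75)),(q,'s',(265,150),(100,130))):
    im=cv2.resize(cv2.cvtColor(p['pixels'],cv2.COLOR_RGB2BGR)[o[1]:o[1]+w[1],o[0]:o[0]+w[0]],None,fx=4,fy=4,interpolation=cv2.INTER_CUBIC)
    for v,Ed in ((vs['both'][0],CE),(vs['both'][1],E(.107))):
        for a,b in Ed:
            u=((proj(p,pose(v,[a,b]))-o+.5)*4-.5).round().astype(int);cv2.line(im,tuple(map(int,u[0])),tuple(map(int,u[1])),(255,0,255),1)
    cv2.imwrite(f'pics/{nm}{n}.png',im)
a,b=cv2.imread(f'pics/t{n}.png'),cv2.imread(f'pics/s{n}.png')
c=np.zeros((600,800,3),np.uint8);a=a[:300];b=cv2.resize(b,(230,299));c[:300,:800]=a;c[300:599,:230]=b;cv2.imwrite(f'pics/L{n}.png',c)
E
timeout 100 python3 look.py 5
```

```text
pred [ 0.5747  0.0948  0.1242 -0.0194]
both case [ 0.5717 -0.1318  0.009  -0.0268] lid [ 0.5743  0.0951  0.1254 -0.0098] rel [-0.0034  0.2268  0.1164] dyaw 0.0169 F [ 0.5 -0.2 -1.2]
top case [ 0.5721 -0.132   0.009  -0.0264] lid [ 0.5748  0.088   0.1254 -0.0189] rel [-0.0031  0.22    0.1164] dyaw 0.0075 F [ 0.5 -0.2 -1.2]
side case [ 0.5705 -0.1314  0.009  -0.019 ] lid [ 0.5737  0.0931  0.1254 -0.0188] rel [-0.001   0.2245  0.1164] dyaw 0.0002 F [ 0.5 -0.2 -1.2]
```

View pics/L5.png

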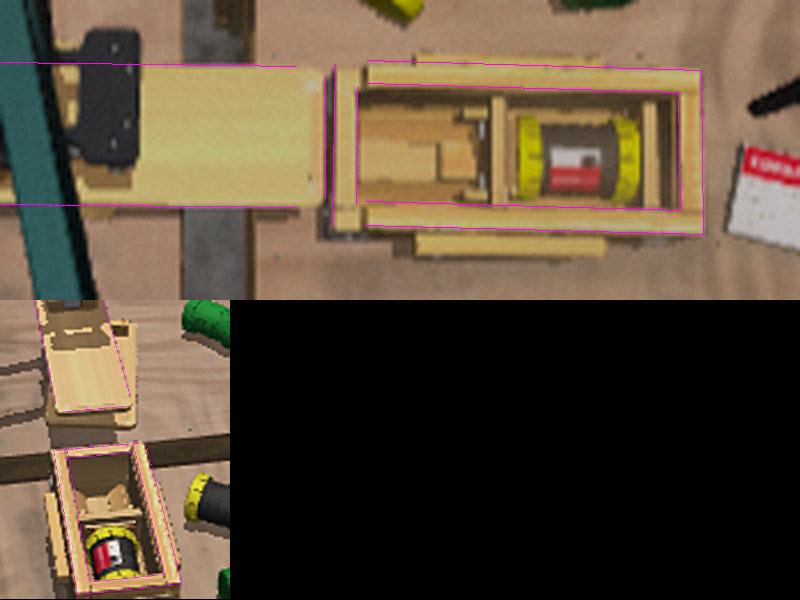

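The overlay shows the lid held straight, with its leading end just outside the mouth at about (345,206). It's roughly 2 mm off in x. I'll bring it down over the bare ledges.

```bash
python3 -c "
from h import *
plan([.5777,.1595,.104],-.0225)"
```

```text
t 17.0 pos [0.5763 0.1788 0.1377] F [ 0.5 -0.2 -1.2] w 0.0141 | row [0.0001 0.0007 0.001 ] [0.0062 0.0642 0.1124] mm 39
```

{"name": "apply_moves", "arguments": {
  "commands": [
    [0, 0.0007, 0.001, 0.006, 0.02, 0.03, 5],
    [0, 0.0007, 0.001, 0.006, 0.04, 0.06, 5],
    [0, 0.0007, 0.001, 0.006, 0.055, 0.09, 5],
    [0, 0.0007, 0.001, 0.006, 0.064, 0.112, 5],
    [0, 0.0007, 0.001, 0.006, 0.064, 0.112, 5]
  ]
}}

```text
time_s: 17.5
eef_pos: [0.577, 0.158, 0.1017]
eef_rot: [3.14, -0.038, -0.006]
force: [-0.5, -0.2, -1.8]
width: 0.0139
finger_force: 25.0
```

```bash
timeout 100 python3 look.py 6; python3 -c "
from h import *
plan([.5777,.1595,.104],-.0225)"
```

```text
pred [ 0.5759  0.0749  0.0899 -0.0239]
both case [ 0.5714 -0.132   0.0089 -0.0198] lid [ 0.5752  0.0747  0.0877 -0.0233] rel [-0.0003  0.2067  0.0788] dyaw -0.0035 F [ 0.4 -0.8 -0.7]
top case [ 0.5719 -0.1318  0.0089 -0.0257] lid [ 0.5753  0.0746  0.0877 -0.0226] rel [-0.0019  0.2065  0.0788] dyaw 0.0031 F [ 0.4 -0.8 -0.7]
side case [ 0.5705 -0.1318  0.0089 -0.0199] lid [ 0.5735  0.0756  0.0877 -0.007 ] rel [-0.0011  0.2075  0.0788] dyaw 0.0129 F [ 0.4 -0.8 -0.7]
t 17.6 pos [0.5779 0.1589 0.1034] F [ 0.4 -0.8 -0.7] w 0.0134 | row [ 0.0001  0.0004 -0.0004] [-0.0008 -0.0021 -0.0019] mm 1
```

{"name": "apply_moves", "arguments": {
  "commands": [
    [0, 0, 0, 0.0035, 0, 0.002, 5],
    [0, 0, 0, 0.0035, 0, 0.004, 5],
    [0, 0, 0, 0.0035, 0, 0.006, 5],
    [0, 0, 0, 0.0035, 0, 0.008, 5],
    [0, 0, 0, 0.0035, 0, 0.008, 5]
  ]
}}

```text
time_s: 18.1
eef_pos: [0.579, 0.1591, 0.1013]
eef_rot: [3.141, -0.037, -0.001]
force: [-0.2, 0.6, -1.5]
width: 0.0137
finger_force: 25.0
```

{"name": "apply_moves", "arguments": {
  "commands": [
    [0, 0, 0, 0, 0, 0.002, 5],
    [0, 0, 0, 0, 0, 0.004, 5],
    [0, 0, 0, 0, 0, 0.004, 5],
    [0, 0, 0, 0, 0, 0.004, 5],
    [0, 0, 0, 0, 0, 0.004, 5]
  ]
}}

```text
time_s: 18.6
eef_pos: [0.5791, 0.1591, 0.1003]
eef_rot: [3.141, -0.037, -0.0]
force: [0.1, 1.1, -0.3]
width: 0.0133
finger_force: 25.0
```

{"name": "apply_moves", "arguments": {
  "commands": [
    [0, 0, 0, 0, 0, 0.002, 5],
    [0, 0, 0, 0, 0, 0.004, 5],
    [0, 0, 0, 0, 0, 0.004, 5],
    [0, 0, 0, 0, 0, 0.004, 5],
    [0, 0, 0, 0, 0, 0.004, 5]
  ]
}}

```text
time_s: 19.1
eef_pos: [0.5792, 0.1591, 0.0991]
eef_rot: [3.141, -0.037, -0.0]
force: [-0.3, 2.0, 1.0]
width: 0.0136
finger_force: 25.0
```

{"name": "apply_moves", "arguments": {
  "commands": [
    [0, 0, 0, 0, 0, 0.002, 5],
    [0, 0, 0, 0, 0, 0.004, 5],
    [0, 0, 0, 0, 0, 0.004, 5],
    [0, 0, 0, 0, 0, 0.004, 5],
    [0, 0, 0, 0, 0, 0.004, 5]
  ]
}}

```text
time_s: 19.6
eef_pos: [0.5792, 0.159, 0.0979]
eef_rot: [3.141, -0.037, -0.0]
force: [-0.4, 1.8, 1.0]
width: 0.0136
finger_force: 25.1
```

```bash
python3 -c "
from h import *
s=telemetry.state();print(s['ft_torque'],s['eef_rot'],s['eef_pos'],s['force'])"
```

```text
[ 0.08088348  0.02303341 -0.00633873] [ 3.14096236e+00 -3.68081589e-02 -3.44675597e-04] [0.57916442 0.15904341 0.09790715] [-0.43751738  1.82431887  1.01932552]
```

The nose has touched the ledge: z force rose about 2 N at TCP z ≈ 0.0998. I'll ease up slightly and slide it in.

{"name": "apply_moves", "arguments": {
  "commands": [
    [0, 0, 0, 0, 0, -0.004, 5],
    [0, 0, 0, 0, 0.005, -0.004, 5],
    [0, 0, 0, 0, 0.01, -0.004, 5],
    [0, 0, 0, 0, 0.015, -0.004, 5],
    [0, 0, 0, 0, 0.02, -0.004, 5]
  ]
}}

```text
time_s: 20.1
eef_pos: [0.5789, 0.1527, 0.0988]
eef_rot: [3.141, -0.037, -0.001]
force: [0.3, 1.0, -0.3]
width: 0.014
finger_force: 25.1
```

{"name": "apply_moves", "arguments": {
  "commands": [
    [0, 0, 0, 0, 0.005, 0, 5],
    [0, 0, 0, 0, 0.01, 0, 5],
    [0, 0, 0, 0, 0.015, 0, 5],
    [0, 0, 0, 0, 0.02, 0, 5],
    [0, 0, 0, 0, 0.02, 0, 5]
  ]
}}

```text
time_s: 20.6
eef_pos: [0.5786, 0.1481, 0.0991]
eef_rot: [-3.139, 0.036, 0.001]
force: [-0.5, 4.6, 0.7]
width: 0.0141
finger_force: 25.1
```

{"name": "apply_moves", "arguments": {
  "commands": [
    [0, 0, 0, 0, 0.003, 0, 5],
    [0, 0, 0, 0, 0.006, 0, 5],
    [0, 0, 0, 0, 0.006, 0, 5],
    [0, 0, 0, 0, 0.006, 0, 5],
    [0, 0, 0, 0, 0.006, 0, 5]
  ]
}}

```text
time_s: 21.1
eef_pos: [0.5785, 0.1451, 0.0988]
eef_rot: [3.141, -0.037, -0.002]
force: [-0.6, 3.1, 1.6]
width: 0.014
finger_force: 25.1
```

```bash
timeout 100 python3 look.py 7; python3 -c "
from h import *
s=telemetry.state();print(s['ft_torque'],s['eef_rot'],s['eef_pos'],s['force'])"
```

```text
pred [ 0.5766  0.061   0.0853 -0.0238]
both case [ 0.5717 -0.1317  0.0079 -0.0268] lid [ 0.5767  0.0609  0.0853 -0.0417] rel [-0.0002  0.1926  0.0774] dyaw -0.0149 F [-1.2  3.5  1.2]
top case [ 0.572  -0.1318  0.0079 -0.0258] lid [ 0.577   0.0613  0.0853 -0.0413] rel [0.0001 0.1931 0.0774] dyaw -0.0155 F [-1.2  3.5  1.2]
side case [ 0.5708 -0.1317  0.0079 -0.02  ] lid [ 0.5748  0.0639  0.0853 -0.0231] rel [0.     0.1957 0.0774] dyaw -0.0031 F [-1.2  3.5  1.2]
[ 0.33735579  0.17814116 -0.15695504] [ 3.14069186e+00 -3.73392111e-02 -1.70832361e-03] [0.57855812 0.14501238 0.09881825] [-1.23607389  3.54611229  1.16076624]
```

{"name": "apply_moves", "arguments": {
  "commands": [
    [0, 0, 0, -0.002, 0.005, 0, 5],
    [0, 0, 0, -0.002, 0.01, 0, 5],
    [0, 0, 0, -0.002, 0.015, 0, 5],
    [0, 0, 0, -0.002, 0.02, 0, 5],
    [0, 0, 0, -0.002, 0.025, 0, 5]
  ]
}}

```text
time_s: 21.7
eef_pos: [0.578, 0.1375, 0.0989]
eef_rot: [3.141, -0.037, -0.001]
force: [-0.8, 3.0, 0.8]
width: 0.0134
finger_force: 25.1
```

{"name": "apply_moves", "arguments": {
  "commands": [
    [0, 0, 0, 0, 0.006, 0, 5],
    [0, 0, 0, 0, 0.012, 0, 5],
    [0, 0, 0, 0, 0.018, 0, 5],
    [0, 0, 0, 0, 0.024, 0, 5],
    [0, 0, 0, 0, 0.03, 0, 5]
  ]
}}

```text
time_s: 22.2
eef_pos: [0.5777, 0.1286, 0.099]
eef_rot: [3.141, -0.037, -0.001]
force: [-1.6, 2.6, -0.2]
width: 0.0136
finger_force: 25.1
```

```bash
python3 -c "
from h import *
s=telemetry.state();print(s['ft_torque'],s['eef_rot'],s['eef_pos'],s['force'])"
```

```text
[ 0.29355744  0.24816426 -0.12106915] [ 3.14100916e+00 -3.69451485e-02 -9.28490338e-04] [0.57773728 0.12859629 0.09898494] [-1.63878749  2.57517755 -0.16632371]
```

{"name": "apply_moves", "arguments": {
  "commands": [
    [0, 0, 0, -0.002, 0.02, 0, 5],
    [0, 0, 0, -0.002, 0.04, 0, 5],
    [0, 0, 0, -0.002, 0.06, 0, 5],
    [0, 0, 0, -0.002, 0.08, 0, 5],
    [0, 0, 0, -0.002, 0.1, 0, 5]
  ]
}}

```text
time_s: 22.7
eef_pos: [0.5765, 0.0983, 0.0992]
eef_rot: [3.141, -0.037, -0.0]
force: [-1.1, 3.9, 2.3]
width: 0.0137
finger_force: 25.1
```

{"name": "apply_moves", "arguments": {
  "commands": [
    [0, 0, 0, 0, 0.02, 0, 5],
    [0, 0, 0, 0, 0.04, 0, 5],
    [0, 0, 0, 0, 0.06, 0, 5],
    [0, 0, 0, 0, 0.08, 0, 5],
    [0, 0, 0, 0, 0.1, 0, 5]
  ]
}}

```text
time_s: 23.2
eef_pos: [0.5758, 0.0688, 0.0994]
eef_rot: [-3.141, 0.037, 0.0]
force: [-1.2, 5.6, 4.6]
width: 0.0137
finger_force: 25.1
```

```bash
python3 -c "
from h import *
s=telemetry.state();print(s['ft_torque'],s['eef_rot'],s['eef_pos'],s['force'])"
```

```text
[ 0.80642474  0.27586342 -0.12114104] [-3.14070915e+00  3.66119797e-02  2.92626204e-04] [0.57578839 0.06880678 0.09943018] [-1.1958276   5.5748764   4.57229398]
```

{"name": "apply_moves", "arguments": {
  "commands": [
    [0, 0, 0, -0.001, 0.02, -0.003, 5],
    [0, 0, 0, -0.001, 0.04, -0.003, 5],
    [0, 0, 0, -0.001, 0.06, -0.003, 5],
    [0, 0, 0, -0.001, 0.08, -0.003, 5],
    [0, 0, 0, -0.001, 0.1, -0.003, 5]
  ]
}}

```text
time_s: 23.7
eef_pos: [0.5747, 0.039, 0.1002]
eef_rot: [-3.14, 0.037, 0.001]
force: [-1.2, 6.3, 4.0]
width: 0.0136
finger_force: 25.0
```

{"name": "apply_moves", "arguments": {
  "commands": [
    [0, 0, 0, 0, 0.02, 0, 5],
    [0, 0, 0, 0, 0.04, 0, 5],
    [0, 0, 0, 0, 0.06, 0, 5],
    [0, 0, 0, 0, 0.08, 0, 5],
    [0, 0, 0, 0, 0.1, 0, 5]
  ]
}}

```text
time_s: 24.2
eef_pos: [0.5737, 0.0098, 0.1005]
eef_rot: [-3.139, 0.036, 0.001]
force: [-2.2, 7.6, 5.4]
width: 0.0137
finger_force: 25.0
```

```bash
python3 -c "
from h import *
s=telemetry.state();print(s['ft_torque'],s['eef_rot'],s['eef_pos'],s['force'])"
```

```text
[ 1.31704669  0.4831226  -0.05903112] [-3.13876519e+00  3.57987581e-02  1.43759391e-03] [0.57373174 0.00981414 0.10052981] [-2.18205658  7.63537048  5.39987591]
```

{"name": "apply_moves", "arguments": {
  "commands": [
    [0, 0, 0, -0.002, 0.02, -0.005, 5],
    [0, 0, 0, -0.002, 0.04, -0.005, 5],
    [0, 0, 0, -0.002, 0.06, -0.005, 5],
    [0, 0, 0, -0.002, 0.08, -0.005, 5],
    [0, 0, 0, -0.002, 0.1, -0.005, 5]
  ]
}}

```text
time_s: 24.7
eef_pos: [0.5724, -0.0222, 0.1008]
eef_rot: [3.14, -0.038, -0.003]
force: [0.2, -0.1, -1.5]
width: 0.0134
finger_force: 25.0
```

{"name": "apply_moves", "arguments": {
  "commands": [
    [0, 0, 0, -0.001, 0.008, -0.001, 5],
    [0, 0, 0, -0.001, 0.016, -0.001, 5],
    [0, 0, 0, -0.001, 0.024, -0.001, 5],
    [0, 0, 0, -0.001, 0.032, -0.001, 5],
    [0, 0, 0, -0.001, 0.04, -0.001, 5]
  ]
}}

```text
time_s: 25.2
eef_pos: [0.5721, -0.0333, 0.1017]
eef_rot: [3.141, -0.037, -0.001]
force: [-0.9, 0.1, -1.8]
width: 0.0135
finger_force: 25.0
```

```bash
python3 -c "
from h import *
s=telemetry.state();print(s['ft_torque'],s['eef_rot'],s['eef_pos'],s['force'])"
```

```text
[ 0.18143005  0.02198368 -0.02306028] [ 3.14088811e+00 -3.66505856e-02 -1.13666302e-03] [ 0.57208782 -0.03331576  0.10165837] [-0.87805176  0.12731562 -1.76403659]
```

{"name": "apply_moves", "arguments": {
  "commands": [
    [0, 0, 0, 0, 0.005, 0, 5],
    [0, 0, 0, 0, 0.01, 0, 5],
    [0, 0, 0, 0, 0.015, 0, 5],
    [0, 0, 0, 0, 0.02, 0, 5],
    [0, 0, 0, 0, 0.02, 0, 5]
  ]
}}

```text
time_s: 25.7
eef_pos: [0.572, -0.0394, 0.1017]
eef_rot: [3.141, -0.037, -0.001]
force: [0.4, 0.8, -1.1]
width: 0.0136
finger_force: 25.0
```

{"name": "apply_moves", "arguments": {
  "commands": [
    [0, 0, 0, 0, 0.003, 0, 5],
    [0, 0, 0, 0, 0.006, 0, 5],
    [0, 0, 0, 0, 0.009, 0, 5],
    [0, 0, 0, 0, 0.009, 0, 5],
    [0, 0, 0, 0, 0.009, 0, 5]
  ]
}}

```text
time_s: 26.2
eef_pos: [0.5719, -0.0419, 0.1017]
eef_rot: [3.141, -0.037, -0.001]
force: [0.0, 0.1, -2.5]
width: 0.0135
finger_force: 25.0
```

{"name": "apply_moves", "arguments": {
  "commands": [
    [0, 0, 0, 0, 0.003, 0, 5],
    [0, 0, 0, 0, 0.006, 0, 5],
    [0, 0, 0, 0, 0.006, 0, 5],
    [0, 0, 0, 0, 0.006, 0, 5],
    [0, 0, 0, 0, 0.006, 0, 5]
  ]
}}

```text
time_s: 26.7
eef_pos: [0.5719, -0.0437, 0.1017]
eef_rot: [3.141, -0.037, -0.001]
force: [0.0, 0.8, -1.9]
width: 0.0134
finger_force: 25.0
```

{"name": "apply_moves", "arguments": {
  "commands": [
    [0, 0, 0, 0, 0.003, 0, 5],
    [0, 0, 0, 0, 0.006, 0, 5],
    [0, 0, 0, 0, 0.006, 0, 5],
    [0, 0, 0, 0, 0.006, 0, 5],
    [0, 0, 0, 0, 0.006, 0, 5]
  ]
}}

```text
time_s: 27.2
eef_pos: [0.5717, -0.0445, 0.1017]
eef_rot: [-3.14, 0.036, 0.001]
force: [0.2, 5.3, -0.8]
width: 0.0136
finger_force: 25.0
```

{"name": "apply_moves", "arguments": {
  "commands": [
    [0, 0, 0, 0, 0.003, 0, 5],
    [0, 0, 0, 0, 0.004, 0, 5],
    [0, 0, 0, 0, 0.004, 0, 5],
    [0, 0, 0, 0, 0.004, 0, 5],
    [0, 0, 0, 0, 0.004, 0, 5]
  ]
}}

```text
time_s: 27.7
eef_pos: [0.5716, -0.0445, 0.1017]
eef_rot: [-3.138, 0.035, 0.002]
force: [-0.2, 7.6, -0.6]
width: 0.0138
finger_force: 25.0
```

{"name": "apply_moves", "arguments": {
  "commands": [
    [0, 0, 0, 0, 0, 0.004, 5],
    [0, 0, 0, 0, 0, 0.004, 20],
    [0, 0, 0, 0, 0, 0.004, 34],
    [0, 0, 0, 0, 0, 0.004, 34],
    [0, 0, 0, 0, 0, 0.004, 34]
  ]
}}

```text
time_s: 28.2
eef_pos: [0.5722, -0.0476, 0.101]
eef_rot: [3.139, -0.038, 0.001]
force: [0.9, 0.3, 0.2]
width: 0.0338
finger_force: 0.0
```

{"name": "apply_moves", "arguments": {
  "commands": [
    [0, 0, 0, 0, 0, -0.05, 34],
    [0, 0, 0, 0, 0, -0.15, 34],
    [0, 0, 0, 0, 0, -0.3, 34],
    [0, 0, 0, 0, 0, -0.45, 34],
    [0, 0, 0, 0, 0, -0.6, 34]
  ]
}}

```text
time_s: 28.7
eef_pos: [0.5717, -0.0469, 0.2838]
eef_rot: [3.14, -0.038, 0.002]
force: [0.1, -0.7, -0.1]
width: 0.034
finger_force: 0.0
```

{"name": "apply_moves", "arguments": {
  "commands": [
    [0, 0, 0, -0.15, -0.1, 0, 34],
    [0, 0, 0, -0.3, -0.2, 0, 34],
    [0, 0, 0, -0.45, -0.3, 0, 34],
    [0, 0, 0, -0.6, -0.4, 0, 34],
    [0, 0, 0, -0.7, -0.5, 0, 34]
  ]
}}

```text
time_s: 29.2
eef_pos: [0.37, 0.1027, 0.2822]
eef_rot: [3.141, -0.04, 0.004]
force: [-0.0, 0.6, -0.3]
width: 0.0336
finger_force: 0.0
```

```bash
python3 - <<'E'
from h import *
t=eyes.capture('top');q=eyes.capture('side')
v0=np.r_[pose(CASE,[0,.004,.076])[0],CASE[3]]
print('home pred',v0)
w=.0295
BE=[([-w,.077,.025],[w,.077,.025]),([-w,.091,.025],[w,.091,.025]),([-.036,.107,.007],[.036,.107,.007])]
for pp in ([t,q],[t]): print(fitedges(pp,BE,v0,fixz=v0[2],sc=(.003,.004,.001,.005)))
im=[]
for p,o in ((t,(330,170)),(q,(270,195))):
    a=cv2.cvtColor(p['pixels'],cv2.COLOR_RGB2BGR)[o[1]:o[1]+110,o[0]:o[0]+120];a=cv2.resize(a,None,fx=3.3,fy=3.3,interpolation=3)
    im.append(a)
cv2.imwrite('pics/end.png',np.hstack(im))
print([[(np.round(d['xy'],1).tolist(),round(d['score'],2)) for d in spotter.pinpoint(r,'lid_batten')][:2] for r in (t,q)],proj(t,pose(v0,[0,.084,.025])),proj(q,pose(v0,[0,.084,.025])))
E
```

```text
home pred [ 0.57118119 -0.12730082  0.0855     -0.0203    ]
(array([ 0.56597613, -0.13096352,  0.0855    , -0.01883262]), np.float64(-12144.689453125))
(array([ 0.56931703, -0.12617132,  0.0855    , -0.01539716]), np.float64(-7232.0400390625))
[[([357.4, 204.1], 0.93)], [([307.5, 211.9], 0.96)]] [[358.31011652 205.14508317]] [[307.81393331 211.78544435]]
```

View pics/end.png

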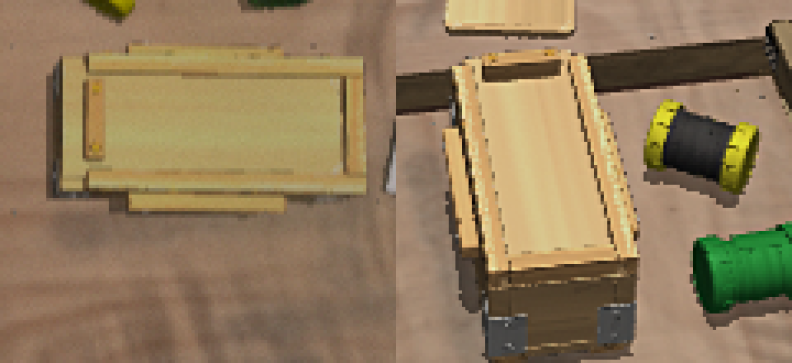

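The lid lies flat in both views. Its +y edge is flush at the mouth (about column 349) and its far end is under the end lip. The firm stop came within 1 mm of where I expected home. The gripper is clear, so I'm handing in.

```bash
python3 -c "
from plant import order
print(order.finish_job())"
```

```text
the job is handed in; nothing more can be done
None
```

I braced the coupling against the end block, slid the fitting lid in to a firm stop at the home position, let go, and handed the job in at about 29 s; no verdict came back, and I didn't check the hold on the coupling after the lid went in.

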